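# Seal the dry canister: lid on, wire bail snapped over

## Robot

A 6-joint arm with a two-finger parallel gripper is mounted at the origin on a cart in front of the work surface, level with it; the furniture and walls round the work are solid. World frame = base frame: x ahead of the robot, y to its left, z up, the work surface at z = 0. Lengths are in m, angles in rad, forces in N, time in s.
With the tool pointing down it reaches from about 0.425 to 0.95 m from the base axis. Payload 3.5 kg.
Tool frame: the origin (TCP) lies between the finger pads; the fingertips stand 14 mm ahead of it and the grasp point (between the pads) lies 5 mm behind it; z points along the fingers, y is the line along which they close (so a half turn about z gives the same grasp; the last joint's range is limited). The gripper opens to 85 mm and grips with 20 to 120 N. Pads are 22 mm wide; open, the fingers measure 114 mm over their backs; the gripper's body (76 mm by 85 mm) begins 54 mm behind the grasp point. The pads swing forward as they close: fully open they stand 13 mm farther back than shut.
Start: joints at [1.149, 0.286, 1.577, -0, 1.279, -0.15], TCP at [0.181, 0.65, 0.245] pointing down, gripper open.
Joint ranges: [-2.77, 2.77], [-0.9, 2.22], [0.21, 2.48], [-1.53, 4.67], [0.24, 2.81], [-2.84, 2.84]. Speed limits (rad/s): [2.79, 2.79, 3.14, 3.14, 3.14, 3.14].

## Interface

Orientations are given as a unit quaternion [x, y, z, w].
In Python, from plant import * gives the robot as it stands.
- The arm moves only by the tool step_arm, never from a script. Its argument "commands" is a list of rows, each an object of numbers: "gripper": the gripper's target within -1 to 1 (shut at 1, half-way at 0, fully open at -1); "x", "y", "z": the shift along the tool's x, y, z in mm; "spin": the turn about the tool's z in degrees. A call has exactly 10 rows; each row shifts and turns the commanded pose from where the row before left it, along the tool's axes as they then stand; what a row does not reach is not made up. A row lasts 1/10 s, in which the tool goes at most 50 mm and 8.59 degrees, less where a joint would pass 70% of its speed; a pose out of reach is approached as far as the arm can. A call with a gripper value outside its range is refused whole. The fingers move at their own pace and stop on an object; "force" is the grip in N (left out, the last holds). Time passes only in rows, so rows that do not move let the fingers close, or fill a call up. It gives the time, the measured TCP pose, the force, the opening and the grip force at its end, in the units of the state.
- get_state(): the state, without advancing time (a new reading comes with each control period).
- read_camera(name): name is "side" or "top"; returns a dict with "color" (384x512x3 uint8, red, green, blue), "z_map" (384x512 float32, m along the optical axis (not along the pixel's ray), 0 where there is no reading), "fx", "fy", "cx", "cy" (pixels), "eye" and "attitude" of the camera in the world. Camera axes: x right, y up, looking along -z (the intrinsics and any distortion apply to the point x, -y, -z); pixel columns grow to the right and rows downward; lengths in m; the calibration is good to about 2 mm. A picture is of the moment at which its call begins.
- sign_off(): hands the job in; it is judged then, once.
The state is a dict: "time": time; "qpos": joint angles; "dq": joint speeds; "joint_efforts": joint torques, N m; "eef_pos": TCP position; "tcp_rot": TCP orientation; "contact_force": force on the tool from outside, world axes, zero at the start; "wrist_torque": the same for the moment, N m; "opening": opening from 0.0 (shut) to 1.0 (fully open); "finger_force": force on a finger pad.
Only numpy, scipy, OpenCV 4.12 (cv2) and the standard library are available. Lean on these libraries where they do the work, as an engineer would, in place of code of your own. Each camera call takes 0.05 s, during which the arm holds its last target. There are 200 camera calls.

## Task

Close up the white canister that holds the spare logic board: put its metal lid squarely on the mouth, blue saddle up and its groove lined up with the canister's wire bail, and let go of it. Then push the wire bail up and over the saddle's crest until it snaps into the groove and clamps the lid shut. Leave the tape, the pen and the tin where they are.

Things in the scene. Friction and masses are not known exactly. Their poses are not given: they have to be found in the camera images.
- canister: White round canister, open on top, fixed to the bench by a dark foot 100 mm across. Outside 76 mm, mouth 68 mm across, rim 86 mm above the bench. Origin: centre of its underside; z up. A steel neck band has ears at y = +-47 mm, z = 56 mm, the pivots of the wire bail, which swings in the canister's x-z plane and starts leaning out on its -x side (roughly towards the robot). A logic board stands inside
- canister_mouth (a point): Centre of the canister's mouth, level with the rim (canister frame 0, 0, 86 mm); axes as the canister's
- lid: Loose aluminium lid, 0.1 to 0.2 kg, lying upright. Origin: centre of the underside of its plug; z up. Plug 64 mm across, 9 mm deep, chamfered (1 to 2 mm play all round in the mouth); flange 76 mm across, z = 9 to 15 mm, which rests on the canister's rim; on it a blue saddle block (see lid_groove). Same when turned by half a turn; its y axis must lie along the canister's y axis, either way round
- lid_seat (a point): Centre of the underside of the lid's flange (lid frame 0, 0, 9 mm): meets point canister_mouth when the lid is seated
- lid_groove (a point): Middle of the groove's floor on the blue saddle (lid frame 0, 0, 35 mm); 112 mm above the bench when seated. Saddle: 50 mm long along x, 24 mm wide along y with flat sides (grip there, closing along y), from z = 15 to 37 mm. From both x ends it slopes up to steel crest pins 6.5 mm from the middle; the groove between them, 1.6 mm deep, runs along y
- bail (a joint): Angle of the wire bail (rad): 0 is level towards the canister's -x, 1.57 straight up, stop at 1.64. Starts at 0.40 to 0.62, stays where it is left (light friction). At angle a the bar lies at x = -58 cos(a), z = 56 + 58 sin(a) mm in the canister frame. Crossing the saddle's crest (about 1.45) stretches the springy wire some 3 mm and takes a push of about 10 N; clamped in the groove at 1.48 to 1.64
- bail_wire: The bail: a U of 6 mm steel wire, arms at y = +-47 mm, joined by a straight crossbar free to push from y = -37 to +37 mm. While it is low move the pushing finger up along the bar's arc, not only level. Upright over a seated lid, the bar has 20 mm of room beneath it beside the 24 mm wide saddle, for fingertips that reach below it. Origin on the pivot axis midway between the ears
- bail_bar (a point): Middle of the bail's crossbar, on its centre line; turns with the bail (at angle 0 its axes are the canister's)
- tape_2: Loose roll of black tape lying flat, 64 mm across, 19 mm high; origin at the centre of its underside. A bystander; lid and tape lie on opposite sides of the canister
- pen_1: Loose pen, white with red cap, 135 mm long, 17 mm thick, lying on the bench; origin under its middle. A bystander
- tip_tin: Loose small round grey tin, 60 mm across, 28 mm high; origin at the centre of its underside. A bystander

How it is judged:
On the way, in this order (a step that is already met when the one before it is completed fails the run):
1. the lid is seated on the mouth, level, its groove along the bail's bar, let go of, with the bail still open (horizontal distance between lid_seat and canister_mouth below 0.004 m and z of lid_seat in the frame of canister_mouth between -0.003 and 0.0025 m and angle between lid's own z axis and vertical below 0.06 rad and angle between the y axis of lid and the y axis of canister, either way round below 0.2 rad and value of joint bail below 1 rad and contact force between the fingers and lid below 0.2 N), for 0.2 s.
2. the bail has been swung over the crest into the groove (value of joint bail above 1.46 rad and contact force between bail_wire and lid above 1.5 N), for 0.2 s.
At the end, for the whole second after the job is handed in: The lid is seated on the canister's mouth (within 4 mm sideways, 3 mm in height, tilt under 0.06 rad, groove within 0.2 rad of the bail's bar), the bail stands at more than 1.46 rad with its bar within 5 mm of the middle of the groove and presses on the lid with more than 1.5 N, all at rest (all of step 2 and horizontal distance between lid_seat and canister_mouth below 0.004 m and z of lid_seat in the frame of canister_mouth between -0.003 and 0.0025 m and angle between lid's own z axis and vertical below 0.06 rad and angle between the y axis of lid and the y axis of canister, either way round below 0.2 rad and horizontal distance between bail_bar and lid_groove below 0.005 m and linear speed of lid below 0.02 m/s); the robot touches nothing.
It fails at once if the tape was moved more than 30 mm (distance of tape_2 from where it was at the start of the episode above 0.03 m).
It fails at once if the pen was moved more than 30 mm (distance of pen_1 from where it was at the start of the episode above 0.03 m).
It fails at once if the tin was moved more than 30 mm (distance of tip_tin from where it was at the start of the episode above 0.03 m).
It also fails if it takes over 48 s, if anything falls off the work surface, if the arm or the gripper's body presses on something with over 40 N, if the wrist force passes 120 N, or if a joint passes its speed limit or range.

## Working session

There is one attempt and no reset: what is moved stays moved. The work goes in short steps, Python scripts to look and compute and a tool call to move; the robot and the scene stay as the last step left them, time stands still between calls to the robot, and variables do not carry over. Pictures are saved under pics/ and viewed, at most 10 in all, crops included, and the job is handed in when it is done.

Besides the shell and the picture viewer there is one more tool, called after "Emit:" by a JSON object that holds its "op" and its "data", one argument or row to a line. step_arm: Moves the arm, as the interface text tells. Its arguments: {"type":"object","properties":{"commands":{"type":"array"},"force":{"type":"number"}},"required":["commands"]}

```bash
ls; mkdir -p pics; cat > h.py <<'E'
from plant import *
import numpy as np, cv2
from scipy.spatial.transform import Rotation as R
def grab(n):
    c=read_camera(n); 
    d=c['z_map']; v,u=np.mgrid[:384,:512]
    P=np.stack([(u-c['cx'])/c['fx']*d,-(v-c['cy'])/c['fy']*d,-d],-1)
    a=np.array(c['attitude']); Rm=R.from_quat(a).as_matrix() if a.size==4 else a.reshape(3,3)
    W=P@Rm.T+np.array(c['eye']); W[d==0]=np.nan
    return c,W
E
python3 - <<'E'
from h import *
print(get_state())
for n in('top','side'):
    c,W=grab(n); print({k:v for k,v in c.items() if k not in('color','z_map')})
    cv2.imwrite(f'pics/{n}0.png',c['color'][...,::-1]); np.save(n+'W.npy',W); np.save(n+'C.npy',c['color'])
E
```

```text
pics
{'time': 0.0, 'qpos': array([ 1.14901848e+00,  2.87168118e-01,  1.57817458e+00,  3.10578549e-05,
        1.27860531e+00, -1.50044713e-01]), 'dq': array([ 4.52515523e-04,  7.15505026e-05,  3.58785784e-04, -2.93812850e-05,
       -2.27593014e-03,  8.16816574e-04]), 'joint_efforts': array([ 1.98763279e-03, -4.05980122e+01, -2.92624694e+01,  1.04796317e-05,
        5.71738303e-03, -5.75396584e-07]), 'eef_pos': array([0.18090651, 0.6496587 , 0.24394682]), 'tcp_rot': array([ 1.35453300e-01,  9.90783032e-01, -1.12567824e-03, -3.46404872e-04]), 'contact_force': array([-0.00693623,  0.13293508,  0.075304  ]), 'wrist_torque': array([ 0.01693797, -0.0387283 , -0.04188374]), 'finger_force': 0.0, 'opening': 0.9995443134567205}
{'fx': 487.9703854302507, 'fy': 487.9703854302507, 'cx': 261.0911554646502, 'cy': 187.49527316870785, 'eye': array([ 0.38731119, -0.00813754,  1.20500018]), 'attitude': array([ 0.04672769, -0.05732352, -0.70405028,  0.70628871])}
{'fx': 443.4774412180861, 'fy': 443.4774412180861, 'cx': 249.36653617133555, 'cy': 177.67407045566145, 'eye': array([0.36387219, 0.79219084, 0.64809798]), 'attitude': array([-0.05150038,  0.45737231,  0.88105098, -0.10912126])}
```

```bash
python3 -c "
import cv2,numpy as np
cv2.imwrite('pics/both0.png',np.hstack([cv2.resize(cv2.imread('pics/%s0.png'%n),(400,300),interpolation=cv2.INTER_AREA) for n in('top','side')]))"
```

```text
(no output)
```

View pics/top0.png

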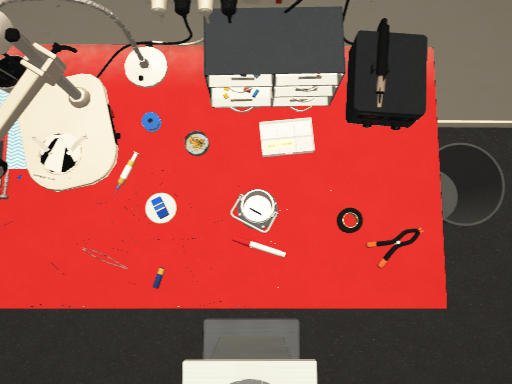

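View pics/side0.png

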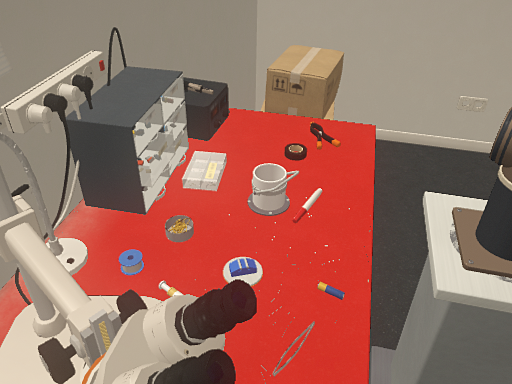

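The top view shows the lid (blue saddle) at about (161,208), the canister at (258,207) with its bail leaning down-left, the pen at (262,248), the tape at (349,220) and the tin at (197,143). The side view shows the lid lying upright at (243,270) and the canister at (269,188).

```bash
python3 - <<'E'
import numpy as np,cv2
for n,lb,cb in(('top',(135,190,185,230),(220,175,290,240)),('side',(215,250,270,290),(235,155,305,220))):
    W=np.load(n+'W.npy');C=np.load(n+'C.npy').astype(int)
    def crop(b):return W[b[1]:b[3],b[0]:b[2]].reshape(-1,3),C[b[1]:b[3],b[0]:b[2]].reshape(-1,3)
    w,c=crop(lb)
    m=(c[:,2]>c[:,0]+50)&(w[:,2]>.025); p=w[m]
    r=cv2.minAreaRect((p[:,:2]*1000).astype(np.float32)); print(n,'saddle',r,np.percentile(p[:,2],[5,50,95]),m.sum())
    f=w[(w[:,2]>.011)&(w[:,2]<.019)]; print('flange',cv2.minEnclosingCircle((f[:,:2]*1000).astype(np.float32)))
    w,c=crop(cb)
    f=w[(w[:,2]>.081)&(w[:,2]<.091)]; print('rim',cv2.fitEllipse((f[:,:2]*1000).astype(np.float32)),len(f),np.ptp(f,0),(f.min(0)+f.max(0))/2)
    f=w[(w[:,2]>.004)&(w[:,2]<.014)]; print('foot',cv2.minEnclosingCircle((f[:,:2]*1000).astype(np.float32)))
    hi=w[(w[:,2]>.03)]; 
W=np.load('topW.npy')
C=np.load('topC.npy')
crop=C[165:245,215:305][...,::-1]; crop2=C[180:240,130:190][...,::-1]
cv2.imwrite('pics/c1.png',np.hstack([cv2.resize(crop,(450,400),interpolation=cv2.INTER_CUBIC),cv2.resize(crop2,(350,400),interpolation=cv2.INTER_CUBIC)]))
for v in range(195,236,4): print(v,[(u,*np.round(1000*W[v,u]).astype(int)) for u in range(228,280,4) if W[v,u,2]>.03])
E
```

```text
top saddle ((513.2095336914062, 218.98666381835938), (49.2181396484375, 24.312984466552734), 27.276077270507812) [0.02640907 0.0322581  0.03678128] 172
flange ((513.4818115234375, 218.94602966308594), 38.27007293701172)
rim ((502.3170166015625, -12.14969253540039), (88.60271453857422, 93.51002502441406), 153.33331298828125) 271 [0.09966973 0.09922936 0.00988515] [ 0.50008187 -0.00503787  0.08602466]
foot ((518.6945190429688, -20.46371078491211), 107.0538101196289)
side saddle ((513.2279052734375, 220.2533721923828), (48.47285079956055, 25.11417579650879), 26.42326545715332) [0.02678127 0.03197388 0.0354458 ] 200
flange ((511.6462097167969, 219.08802795410156), 39.26915740966797)
rim ((501.4888000488281, -10.080255508422852), (87.48453521728516, 90.6059341430664), 19.64537239074707) 293 [0.10090966 0.10159913 0.00978897] [ 0.49793934 -0.00386748  0.08591774]
foot ((462.48162841796875, -89.64542388916016), 136.92955017089844)
195 [(240, np.int64(540), np.int64(25), np.int64(57)), (244, np.int64(538), np.int64(15), np.int64(65)), (248, np.int64(537), np.int64(6), np.int64(73)), (264, np
[... 1010 characters left out ...]
-4), np.int64(85)), (264, np.int64(480), np.int64(-32), np.int64(87)), (268, np.int64(482), np.int64(-41), np.int64(65))]
223 [(244, np.int64(471), np.int64(14), np.int64(87)), (248, np.int64(471), np.int64(5), np.int64(90)), (256, np.int64(473), np.int64(-13), np.int64(63)), (260, np.int64(473), np.int64(-23), np.int64(59)), (272, np.int64(472), np.int64(-50), np.int64(72))]
227 [(252, np.int64(462), np.int64(-4), np.int64(87)), (256, np.int64(462), np.int64(-13), np.int64(89)), (268, np.int64(462), np.int64(-41), np.int64(78))]
231 [(260, np.int64(452), np.int64(-22), np.int64(92)), (264, np.int64(452), np.int64(-32), np.int64(92)), (268, np.int64(453), np.int64(-41), np.int64(85))]
235 []
```

View pics/c1.png

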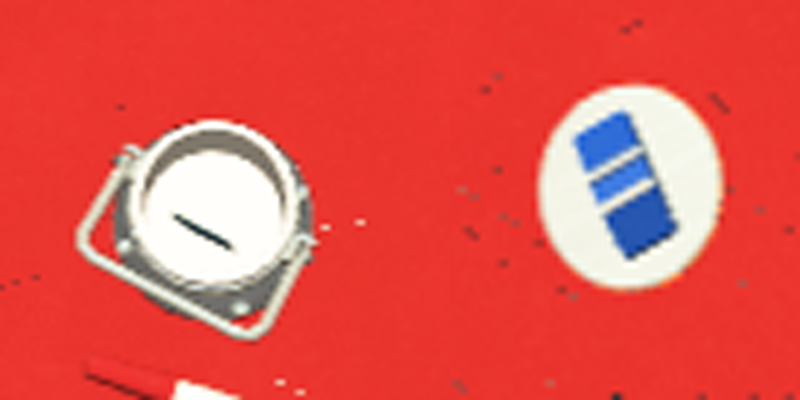

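```bash
cat > can.py <<'E'
import numpy as np
from scipy.optimize import least_squares
def can(W,b):
    w=W[b[1]:b[3],b[0]:b[2]].reshape(-1,3)
    f=w[(w[:,2]>.083)&(w[:,2]<.090)][:,:2]*1000
    best=None
    for x in np.arange(490,535,.5):
        for y in np.arange(-40,15,.5):
            r=np.hypot(f[:,0]-x,f[:,1]-y); s=((r>33.5)&(r<38.5)).sum()-2*(r<32).sum()
            if best is None or s>best[0]: best=(s,[[x,y]])
            elif s==best[0]: best[1].append([x,y])
    c=np.mean(best[1],0); 
    w=w[w[:,2]>.05]*1000; q=w[:,:2]-c; r=np.hypot(*q.T)
    m=(r>42)&(q[:,0]-q[:,1]<0)&(w[:,2]>70); q=q[m];z=w[m,2]
    # bar: line with outward normal n: q.n=d
    bb=None
    for yaw in np.radians(np.arange(-50,-10,.5)):
        n=-np.array([np.cos(yaw),np.sin(yaw)]); t=np.array([-n[1],n[0]])
        for d in np.arange(36,60,.5):
            k=(abs(q@n-d)<2.5)&(abs(q@t)<35); 
            if bb is None or k.sum()>bb[0]: bb=(k.sum(),np.degrees(yaw),d,z[k].max() if k.any() else 0, np.percentile(z[k],80) if k.any() else 0)
    return c,best[0],len(f),bb
E
python3 - <<'E'
import numpy as np
from can import can
print(can(np.load('topW.npy'),(215,165,305,245)));print(can(np.load('sideW.npy'),(235,155,310,225)))
W=np.load('topW.npy')
for n,b in(('pen',(225,235,290,260)),('tin',(180,128,215,160)),('micro',(20,70,120,192))):
    w=W[b[1]:b[3],b[0]:b[2]].reshape(-1,3);w=w[w[:,2]>.008];print(n,w.min(0),w.max(0))
s=np.load('sideW.npy').reshape(-1,3)
m=(s[:,2]>.05)&(s[:,2]<.6)&(s[:,0]>.2)&(s[:,0]<.8)&(s[:,1]>.1)&(s[:,1]<.6);print(s[m].min(0),s[m].max(0))
E
```

```text
(array([512.25, -17.25]), np.int64(151), 226, (np.int64(69), np.float64(-27.0), np.float64(48.5), np.float64(94.50521945290458), np.float64(91.77562710675655)))
(array([511., -16.]), np.int64(126), 229, (np.int64(60), np.float64(-28.0), np.float64(49.0), np.float64(90.81222680062473), np.float64(89.69890636627613)))
pen [ 0.39439365 -0.08417373  0.00809562] [0.44479495 0.0445384  0.01982014]
tin [0.64518052 0.1052987  0.00809677] [0.70512173 0.16407752 0.03091846]
micro [0.55284565 0.32357277 0.00801476] [0.86682228 0.58296392 0.27361205]
[0.41092681 0.10001266 0.05001456] [0.79999524 0.59999697 0.37753138]
```

```bash
cat >> h.py <<'E'
def plan(x,y,z,ang,only=None):
    s=get_state(); r=R.from_quat(s['tcp_rot']); p=s['eef_pos']*1000
    M=r.as_matrix(); yn=np.degrees(np.arctan2(M[1,1],M[0,1]))
    print('tcp',p.round(1),'yang %.2f'%yn,'z',M[:,2].round(4),'q',s['qpos'].round(2),'open %.3f'%s['opening'],s['contact_force'].round(1),s['finger_force'],s['time'])
    print('tool shift mm',(r.inv().apply(np.array([x,y,z])-p)).round(1),'spin %.2f'%-((ang-yn+90)%180-90))
E
python3 - <<'E'
from h import *
for n in('side','top'):
    s=np.load(n+'W.npy').reshape(-1,3)*1000
    m=(s[:,2]>60)&(s[:,0]>150)&(s[:,1]>90);q=s[m]
    for y in range(90,560,40):
        k=q[(q[:,1]>=y)&(q[:,1]<y+40)]
        if len(k): print(n,y,'minx',k.min(0).round(),k.max(0).round(), 'x<600:',(k[:,0]<600).sum())
plan(360,380,244,74.4)
E
```

```text
side 90 minx [746.  90.  60.] [952. 130. 458.] x<600: 0
side 130 minx [877. 130.  60.] [951. 170. 462.] x<600: 0
side 170 minx [878. 170.  60.] [950. 210. 402.] x<600: 0
side 210 minx [911. 210.  62.] [951. 250. 314.] x<600: 0
side 250 minx [870. 250.  60.] [950. 290. 292.] x<600: 0
side 290 minx [873. 290. 271.] [884. 306. 308.] x<600: 0
side 330 minx [803. 354. 252.] [815. 370. 261.] x<600: 0
side 370 minx [759. 370. 248.] [818. 410. 271.] x<600: 0
side 410 minx [718. 410.  60.] [794. 450. 337.] x<600: 0
side 450 minx [656. 450. 210.] [792. 490. 271.] x<600: 0
side 490 minx [546. 490. 227.] [711. 530. 273.] x<600: 628
side 530 minx [411. 530. 201.] [644. 570. 378.] x<600: 3726
top 90 minx [747.  90.  60.] [951. 130. 297.] x<600: 0
top 130 minx [879. 130.  60.] [952. 170. 297.] x<600: 0
top 170 minx [879. 170.  60.] [953. 210. 299.] x<600: 0
top 210 minx [913. 210.  61.] [952. 250. 270.] x<600: 0
top 250 minx [871. 250.  60.] [953. 290. 294.] x<600: 0
top 290 minx [875. 290.  61.] [951. 330. 327.] x<600: 0
top 330 minx [805. 330.  60.] [951. 370. 333.] x<600: 0
top 370 minx [759. 370.  60.] [951. 410. 275.] x<600: 0
top 410 minx [713. 410.  60.] [952. 450. 384.] x<600: 0
top 450 minx [575. 450.  60.] [952. 490. 327.] x<600: 3
top 490 minx [552. 490.  60.] [951. 530. 261.] x<600: 111
top 530 minx [791. 530.  61.] [952. 570. 227.] x<600: 0
tcp [181.  649.7 244.1] yang 74.43 z [-9.e-04 -2.e-03 -1.e+00] q [ 1.15  0.29  1.58 -0.    1.28 -0.15] open 1.001 [-0.7  0.3  0.1] 0.0 0.1
tool shift mm [-244.9 -211.7    0.4] spin 0.03
```

Emit:
{"op": "step_arm", "data": {
  "commands": [
    {"x": -24.5, "y": -21.2},
    {"x": -24.5, "y": -21.2},
    {"x": -24.5, "y": -21.2},
    {"x": -24.5, "y": -21.2},
    {"x": -24.5, "y": -21.2},
    {"x": -24.5, "y": -21.2},
    {"x": -24.5, "y": -21.2},
    {"x": -24.5, "y": -21.2},
    {"x": -24.5, "y": -21.2},
    {"x": -24.5, "y": -21.2}
  ]
}}

```text
invalid input
```

Emit:
{"op": "step_arm", "data": {
  "commands": [
    {"x": -19, "y": -11.4},
    {"x": -19, "y": -11.4},
    {"x": -19, "y": -11.4},
    {"x": -19, "y": -11.4},
    {"x": -19, "y": -11.4},
    {"x": -19, "y": -11.4},
    {"x": -19, "y": -11.4},
    {"x": -19, "y": -11.4},
    {"x": -19, "y": -11.4},
    {"x": -19, "y": -11.4}
  ]
}}

```text
invalid input
```

Emit:
{"op": "step_arm", "data": {
  "commands": [
    {"spin": -7.1},
    {"spin": -7.1},
    {"spin": -7.1},
    {"spin": -7.1},
    {"spin": -7.1},
    {"spin": -7.1},
    {"gripper": -0.2},
    {},
    {},
    {}
  ]
}}

```text
invalid input
```

```bash
python3 - <<'E'
from h import *
plan(513.2,219.5,30,117)
E
```

```text
tcp [181.  649.7 244.1] yang 74.43 z [-9.e-04 -2.e-03 -1.e+00] q [ 1.15  0.29  1.58 -0.    1.28 -0.15] open 1.001 [-0.7  0.3  0.1] 0.0 0.1
tool shift mm [-435.6 -324.7  214.6] spin -42.57
```

All three calls were refused with nothing moved. I'll try rows that carry every key.

Emit:
{"op": "step_arm", "data": {
  "commands": [
    {"gripper": -1, "x": -24.5, "y": -21.2, "z": 0, "spin": 0},
    {"gripper": -1, "x": -24.5, "y": -21.2, "z": 0, "spin": 0},
    {"gripper": -1, "x": -24.5, "y": -21.2, "z": 0, "spin": 0},
    {"gripper": -1, "x": -24.5, "y": -21.2, "z": 0, "spin": 0},
    {"gripper": -1, "x": -24.5, "y": -21.2, "z": 0, "spin": 0},
    {"gripper": -1, "x": -24.5, "y": -21.2, "z": 0, "spin": 0},
    {"gripper": -1, "x": -24.5, "y": -21.2, "z": 0, "spin": 0},
    {"gripper": -1, "x": -24.5, "y": -21.2, "z": 0, "spin": 0},
    {"gripper": -1, "x": -24.5, "y": -21.2, "z": 0, "spin": 0},
    {"gripper": -1, "x": -24.5, "y": -21.2, "z": 0, "spin": 0}
  ]
}}

```text
time: 1.1
eef_pos: [0.3605, 0.3789, 0.2448]
tcp_rot: [0.135, 0.991, -0.0, -0.0]
contact_force: [0.4, 1.3, 0.1]
opening: 1.0
finger_force: 0.0
```

Emit:
{"op": "step_arm", "data": {
  "commands": [
    {"gripper": -1, "x": -19, "y": -11.3, "z": 0, "spin": 0},
    {"gripper": -1, "x": -19, "y": -11.3, "z": 0, "spin": 0},
    {"gripper": -1, "x": -19, "y": -11.3, "z": 0, "spin": 0},
    {"gripper": -1, "x": -19, "y": -11.3, "z": 0, "spin": 0},
    {"gripper": -1, "x": -19, "y": -11.3, "z": 0, "spin": 0},
    {"gripper": -1, "x": -19, "y": -11.3, "z": 0, "spin": 0},
    {"gripper": -1, "x": -19, "y": -11.3, "z": 0, "spin": 0},
    {"gripper": -1, "x": -19, "y": -11.3, "z": 0, "spin": 0},
    {"gripper": -1, "x": -19, "y": -11.3, "z": 0, "spin": 0},
    {"gripper": -1, "x": -19, "y": -11.3, "z": 0, "spin": 0}
  ]
}}

```text
time: 2.1
eef_pos: [0.5132, 0.2196, 0.2447]
tcp_rot: [0.136, 0.991, -0.0, -0.001]
contact_force: [1.0, 0.0, -0.4]
opening: 1.003
finger_force: 0.0
```

Emit:
{"op": "step_arm", "data": {
  "commands": [
    {"gripper": -0.2, "x": 0, "y": 0, "z": 13, "spin": -7.1},
    {"gripper": -0.2, "x": 0, "y": 0, "z": 13, "spin": -7.1},
    {"gripper": -0.2, "x": 0, "y": 0, "z": 13, "spin": -7.1},
    {"gripper": -0.2, "x": 0, "y": 0, "z": 13, "spin": -7.1},
    {"gripper": -0.2, "x": 0, "y": 0, "z": 13, "spin": -7.1},
    {"gripper": -0.2, "x": 0, "y": 0, "z": 13, "spin": -7.1},
    {"gripper": -0.2, "x": 0, "y": 0, "z": 13, "spin": 0},
    {"gripper": -0.2, "x": 0, "y": 0, "z": 13, "spin": 0},
    {"gripper": -0.2, "x": 0, "y": 0, "z": 13, "spin": 0},
    {"gripper": -0.2, "x": 0, "y": 0, "z": 13, "spin": 0}
  ]
}}

```text
time: 3.1
eef_pos: [0.5129, 0.2204, 0.1143]
tcp_rot: [-0.233, 0.972, -0.0, -0.0]
contact_force: [-0.3, -0.7, 0.2]
opening: 0.598
finger_force: 0.0
```

```bash
python3 - <<'E'
from h import *
plan(513.2,219.5,30,117)
E
```

```text
tcp [512.9 220.4 114.3] yang 116.97 z [-1.e-04 -0.e+00 -1.e+00] q [ 0.22  0.18  1.96 -0.    1.   -1.82] open 0.598 [-0.3 -0.7  0.2] 0.0 3.1
tool shift mm [ 0.1 -0.9 84.3] spin -0.03
```

Emit:
{"op": "step_arm", "data": {
  "commands": [
    {"gripper": -0.2, "x": 0, "y": -0.9, "z": 20, "spin": 0},
    {"gripper": -0.2, "x": 0, "y": 0, "z": 20, "spin": 0},
    {"gripper": -0.2, "x": 0, "y": 0, "z": 20, "spin": 0},
    {"gripper": -0.2, "x": 0, "y": 0, "z": 14, "spin": 0},
    {"gripper": -0.2, "x": 0, "y": 0, "z": 10, "spin": 0},
    {"gripper": -0.2, "x": 0, "y": 0, "z": 0, "spin": 0},
    {"gripper": 1, "x": 0, "y": 0, "z": 0, "spin": 0},
    {"gripper": 1, "x": 0, "y": 0, "z": 0, "spin": 0},
    {"gripper": 1, "x": 0, "y": 0, "z": 0, "spin": 0},
    {"gripper": 1, "x": 0, "y": 0, "z": 0, "spin": 0}
  ],
  "force": 35
}}

```text
time: 4.1
eef_pos: [0.5143, 0.2198, 0.0325]
tcp_rot: [-0.234, 0.972, -0.0, 0.001]
contact_force: [1.0, 0.2, 2.6]
opening: 0.274
finger_force: 35.1
```

Emit:
{"op": "step_arm", "data": {
  "commands": [
    {"gripper": 1, "x": 0, "y": 0, "z": 0, "spin": 0},
    {"gripper": 1, "x": 0, "y": 0, "z": 0, "spin": 0},
    {"gripper": 1, "x": 0, "y": 0, "z": 0, "spin": 0},
    {"gripper": 1, "x": 0, "y": 0, "z": 0, "spin": 0},
    {"gripper": 1, "x": 0, "y": 0, "z": 0, "spin": 0},
    {"gripper": 1, "x": 0, "y": 0, "z": -5, "spin": 0},
    {"gripper": 1, "x": 0, "y": 0, "z": -15, "spin": 0},
    {"gripper": 1, "x": 0, "y": 0, "z": -30, "spin": 0},
    {"gripper": 1, "x": 0, "y": 0, "z": -30, "spin": 0},
    {"gripper": 1, "x": 0, "y": 0, "z": -30, "spin": 0}
  ]
}}

```text
time: 5.1
eef_pos: [0.5127, 0.2194, 0.1426]
tcp_rot: [-0.234, 0.972, 0.0, -0.001]
contact_force: [0.7, 0.1, -0.7]
opening: 0.269
finger_force: 34.8
```

```bash
python3 - <<'E'
from h import *
plan(511.5,-16.7,150,62.7)
E
```

```text
tcp [512.7 219.4 142.6] yang 117.03 z [-1.e-03 -2.e-04 -1.e+00] q [ 0.22  0.14  1.95 -0.    1.05 -1.82] open 0.269 [ 0.7  0.1 -0.7] 34.763693183194846 5.1
tool shift mm [ 108.4 -209.8   -7.3] spin 54.33
```

Emit:
{"op": "step_arm", "data": {
  "commands": [
    {"gripper": 1, "x": 5.8, "y": -11, "z": -1, "spin": 0},
    {"gripper": 1, "x": 11.4, "y": -22, "z": -1, "spin": 0},
    {"gripper": 1, "x": 11.4, "y": -22, "z": -1, "spin": 0},
    {"gripper": 1, "x": 11.4, "y": -22, "z": -1, "spin": 0},
    {"gripper": 1, "x": 11.4, "y": -22, "z": -1, "spin": 0},
    {"gripper": 1, "x": 11.4, "y": -22, "z": -1, "spin": 0},
    {"gripper": 1, "x": 11.4, "y": -22, "z": -1, "spin": 0},
    {"gripper": 1, "x": 11.4, "y": -22, "z": 0, "spin": 0},
    {"gripper": 1, "x": 11.4, "y": -22, "z": 0, "spin": 0},
    {"gripper": 1, "x": 11.4, "y": -22, "z": 0, "spin": 0}
  ]
}}

```text
time: 6.1
eef_pos: [0.5104, -0.0171, 0.1471]
tcp_rot: [-0.234, 0.972, 0.0, -0.001]
contact_force: [-0.2, -1.2, -0.9]
opening: 0.275
finger_force: 34.8
```

Emit:
{"op": "step_arm", "data": {
  "commands": [
    {"gripper": 1, "x": 0, "y": 0, "z": 0, "spin": 7.76},
    {"gripper": 1, "x": 0, "y": 0, "z": 0, "spin": 7.76},
    {"gripper": 1, "x": 0, "y": 0, "z": 0, "spin": 7.76},
    {"gripper": 1, "x": 0, "y": 0, "z": 0, "spin": 7.76},
    {"gripper": 1, "x": 0, "y": 0, "z": 0, "spin": 7.76},
    {"gripper": 1, "x": 0, "y": 0, "z": 0, "spin": 7.76},
    {"gripper": 1, "x": 0, "y": 0, "z": 0, "spin": 7.76},
    {"gripper": 1, "x": 0, "y": 0, "z": 0, "spin": 0},
    {"gripper": 1, "x": 0, "y": 0, "z": 0, "spin": 0},
    {"gripper": 1, "x": 0, "y": 0, "z": 0, "spin": 0}
  ]
}}

```text
time: 7.1
eef_pos: [0.5114, -0.016, 0.1479]
tcp_rot: [0.235, 0.972, -0.0, -0.0]
contact_force: [0.0, 0.2, -1.4]
opening: 0.272
finger_force: 34.8
```

```bash
python3 - <<'E'
from h import *
plan(511.5,-16.7,110,62.7)
c,W=grab('side'); C=c['color']
np.save('sideW1.npy',W);np.save('sideC1.npy',C)
cv2.imwrite('pics/s1.png',cv2.resize(C[90:230,200:340][...,::-1],(600,600),interpolation=cv2.INTER_CUBIC))
c,W=grab('top'); np.save('topW1.npy',W);np.save('topC1.npy',c['color'])
E
```

```text
tcp [511.4 -16.  147.9] yang 62.81 z [-8.e-04  1.e-04 -1.e+00] q [-0.23  0.03  2.05 -0.    1.06 -1.33] open 0.272 [ 0.   0.2 -1.4] 34.77622379665263 7.1
tool shift mm [-0.5 -0.5 37.9] spin 0.11
```

View pics/s1.png

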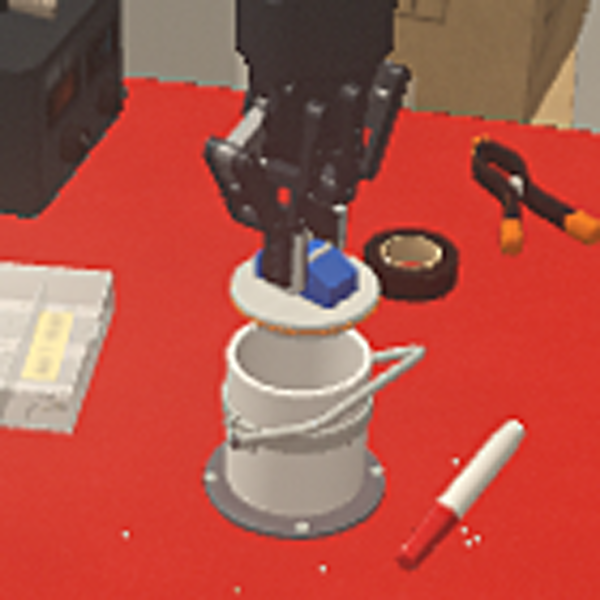

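The lid hangs level over the mouth: its flange is centred near (305,290) in the crop and the mouth near (300,352). I'll check the lateral offset numerically.

```bash
python3 - <<'E'
import numpy as np
W=np.load('sideW1.npy')*1000; C=np.load('sideC1.npy').astype(int)
w=W[145:185,245:300].reshape(-1,3);c=C[145:185,245:300].reshape(-1,3)
k=(w[:,2]>119)&(c.min(1)>130)&(w[:,2]<140)&(np.hypot(w[:,0]-511,w[:,1]+16)<60); f=w[k]
print(len(f),np.percentile(f[:,2],[5,25,50,75,95]),f.min(0),f.max(0))
for Rr in(38,):
    best=[]
    for x in np.arange(500,523,.5):
        for y in np.arange(-30,0,.5):
            r=np.hypot(f[:,0]-x,f[:,1]-y); best.append(((r<38.5).sum(),x,y))
    m=max(b[0] for b in best);t=[b[1:] for b in best if b[0]==m];print(m,np.mean(t,0),np.ptp(t,0))
# canister wall/rim: silhouettes in pixel columns: white pixel edges
for v in list(range(150,168,3))+list(range(180,200,4)):
    u=np.where(C[v,235:320].min(1)>90)[0]+235
    print(v,u.min() if len(u) else None,u.max() if len(u) else None)
from can import can
from can import least_squares
w=W[155:215,240:310].reshape(-1,3)
k=(w[:,2]>15)&(w[:,2]<42);b=w[k]
r=least_squares(lambda p:np.hypot(b[:,0]-p[0],b[:,1]-p[1])-38,[511,-17],loss='soft_l1');print('body',r.x,k.sum(),np.abs(r.fun).mean())
E
```

```text
282 [127.54206348 129.09250789 129.79285179 130.38516539 131.86527316] [472.48645561 -41.69151294 125.66049082] [546.9929512   24.39190851 139.53986235]
282 [509.23333333 -12.66666667] [1.5 2. ]
150 258 302
153 255 286
156 254 288
159 254 287
162 256 286
165 258 280
180 251 288
184 252 286
188 252 319
192 253 319
196 249 318
body [511.35734424 -17.60216316] 334 5.567717785541957
```

```bash
cat > sil.py <<'E'
from h import *
EYE=np.array([0.36387219,0.79219084,0.64809798]);RM=R.from_quat([-0.05150038,0.45737231,0.88105098,-0.10912126])
def proj(P):
    q=RM.inv().apply(np.atleast_2d(P)/1000-EYE); return np.c_[249.3665+443.4774*q[:,0]/-q[:,2],177.674-443.4774*q[:,1]/-q[:,2]]
t=np.linspace(0,2*np.pi,200)
def hull(x,y,zs,r=38):
    p=np.vstack([proj(np.c_[x+r*np.cos(t),y+r*np.sin(t),0*t+z]) for z in zs])
    m=np.zeros((384*8,512*8),np.uint8); cv2.fillConvexPoly(m,cv2.convexHull((p*8+4).astype(np.int32)),1)
    return cv2.resize(m.astype(np.float32),(512,384),interpolation=cv2.INTER_AREA)
def fit(mask,zs,x0,y0,roi):
    # mask: observed soft mask, roi: weight
    best=min((((hull(x,y,zs)-mask)**2*roi).sum(),x,y) for x in np.arange(x0-6,x0+6.1,1) for y in np.arange(y0-6,y0+6.1,1))
    return best
E
python3 - <<'E'
from sil import *
C=np.load('sideC1.npy').astype(float); C0=np.load('sideC.npy').astype(float)
def soft(C): return np.clip((C[...,1]-55)/110,0,1)   # red bg G low, white G high
print(C[150:170:4,271].tolist(), C[160,230].tolist())
roi=np.zeros((384,512)); roi[158:170,240:300]=1   # lower half of flange
m=soft(C); m[169:]=0
r2=np.zeros((384,512)); r2[157:166,245:262]=1; r2[157:166,280:296]=1
print('lid',[fit(m,(zt,zt-6),510,-15,r2) for zt in(130,132)])
r3=np.zeros((384,512)); r3[172:196,240:262]=1; r3[168:176,278:295]=1
print('can',fit(soft(C0),(86,10),511,-16.5,r3))
E
```

```text
[[108.0, 90.0, 78.0], [76.0, 62.0, 79.0], [57.0, 66.0, 126.0], [222.0, 215.0, 198.0], [157.0, 154.0, 144.0]] [214.0, 67.0, 55.0]
lid [(np.float64(8.940067713713843), np.float64(511.0), np.float64(-17.0)), (np.float64(8.774842216554752), np.float64(510.0), np.float64(-14.0))]
can (np.float64(37.05241848527893), np.float64(512.0), np.float64(-15.5))
```

Emit:
{"op": "step_arm", "data": {
  "commands": [
    {"gripper": 1, "x": -0.4, "y": -0.3, "z": 8, "spin": 0},
    {"gripper": 1, "x": 0, "y": 0, "z": 8, "spin": 0},
    {"gripper": 1, "x": 0, "y": 0, "z": 4, "spin": 0},
    {"gripper": 1, "x": 0, "y": 0, "z": 2, "spin": 0},
    {"gripper": 1, "x": 0, "y": 0, "z": 2, "spin": 0},
    {"gripper": 1, "x": 0, "y": 0, "z": 2, "spin": 0},
    {"gripper": 1, "x": 0, "y": 0, "z": 2, "spin": 0},
    {"gripper": 1, "x": 0, "y": 0, "z": 2, "spin": 0},
    {"gripper": 1, "x": 0, "y": 0, "z": 1, "spin": 0},
    {"gripper": 1, "x": 0, "y": 0, "z": 0, "spin": 0}
  ]
}}

```text
time: 8.2
eef_pos: [0.5119, -0.0163, 0.1172]
tcp_rot: [0.236, 0.972, -0.0, -0.0]
contact_force: [-0.6, -1.0, -1.1]
opening: 0.27
finger_force: 34.8
```

Emit:
{"op": "step_arm", "data": {
  "commands": [
    {"gripper": 1, "x": 0, "y": 0, "z": 1, "spin": 0},
    {"gripper": 1, "x": 0, "y": 0, "z": 1, "spin": 0},
    {"gripper": 1, "x": 0, "y": 0, "z": 1, "spin": 0},
    {"gripper": 1, "x": 0, "y": 0, "z": 1, "spin": 0},
    {"gripper": 1, "x": 0, "y": 0, "z": 1, "spin": 0},
    {"gripper": 1, "x": 0, "y": 0, "z": 1, "spin": 0},
    {"gripper": 1, "x": 0, "y": 0, "z": 0, "spin": 0},
    {"gripper": 1, "x": 0, "y": 0, "z": 0, "spin": 0},
    {"gripper": 1, "x": 0, "y": 0, "z": 0, "spin": 0},
    {"gripper": 1, "x": 0, "y": 0, "z": 0, "spin": 0}
  ]
}}

```text
time: 9.2
eef_pos: [0.5124, -0.0165, 0.1115]
tcp_rot: [0.236, 0.972, -0.0, 0.001]
contact_force: [1.7, -1.8, -1.2]
opening: 0.271
finger_force: 34.9
```

Emit:
{"op": "step_arm", "data": {
  "commands": [
    {"gripper": 1, "x": 0, "y": 0, "z": 1, "spin": 0},
    {"gripper": 1, "x": 0, "y": 0, "z": 1, "spin": 0},
    {"gripper": 1, "x": 0, "y": 0, "z": 0, "spin": 0},
    {"gripper": 1, "x": 0, "y": 0, "z": 0, "spin": 0},
    {"gripper": 1, "x": 0, "y": 0, "z": 0, "spin": 0},
    {"gripper": 1, "x": 0, "y": 0, "z": 0, "spin": 0},
    {"gripper": 1, "x": 0, "y": 0, "z": 0, "spin": 0},
    {"gripper": 1, "x": 0, "y": 0, "z": 0, "spin": 0},
    {"gripper": 1, "x": 0, "y": 0, "z": 0, "spin": 0},
    {"gripper": 1, "x": 0, "y": 0, "z": 0, "spin": 0}
  ]
}}

```text
time: 10.2
eef_pos: [0.5124, -0.0165, 0.1096]
tcp_rot: [0.236, 0.972, -0.0, 0.001]
contact_force: [3.3, -1.9, 1.0]
opening: 0.273
finger_force: 35.0
```

Emit:
{"op": "step_arm", "data": {
  "commands": [
    {"gripper": 1, "x": 0, "y": 0, "z": 0.8, "spin": 0},
    {"gripper": 1, "x": 0, "y": 0, "z": 0, "spin": 0},
    {"gripper": 0.2, "x": 0, "y": 0, "z": 0, "spin": 0},
    {"gripper": 0, "x": 0, "y": 0, "z": 0, "spin": 0},
    {"gripper": 0, "x": 0, "y": 0, "z": 0, "spin": 0},
    {"gripper": 0, "x": 0, "y": 0, "z": 0, "spin": 0},
    {"gripper": 0, "x": 0, "y": 0, "z": 0, "spin": 0},
    {"gripper": 0, "x": 0, "y": 0, "z": -10, "spin": 0},
    {"gripper": 0, "x": 0, "y": 0, "z": -20, "spin": 0},
    {"gripper": 0, "x": 0, "y": 0, "z": -30, "spin": 0}
  ]
}}

```text
time: 11.2
eef_pos: [0.5107, -0.016, 0.168]
tcp_rot: [0.236, 0.972, 0.0, -0.002]
contact_force: [-0.1, 1.2, 0.8]
opening: 0.501
finger_force: 0.0
```

```bash
python3 - <<'E'
from h import *
plan(511.5,-16.7,150,62.7)
c,W=grab('side'); C=c['color']
np.save('sideW2.npy',W);np.save('sideC2.npy',C)
cv2.imwrite('pics/s2.png',cv2.resize(C[90:230,200:340][...,::-1],(600,600),interpolation=cv2.INTER_CUBIC))
W=W*1000;C=C.astype(int)
k=(C[...,2]>C[...,0]+50)&(W[...,2]>95)&(W[...,2]<125)&(np.hypot(W[...,0]-511,W[...,1]+16)<40)
p=W[k];print(len(p),cv2.minAreaRect(p[:,:2].astype(np.float32)),np.percentile(p[:,2],[5,50,98]))
f=W[(C.min(-1)>120)&(np.hypot(W[...,0]-511,W[...,1]+16)<45)&(W[...,2]>97)&(W[...,2]<105)];print('flange',len(f),np.median(f[:,2]),cv2.minEnclosingCircle(f[:,:2].astype(np.float32)))
A=np.c_[f[:,:2],np.ones(len(f))];print('tilt',np.linalg.lstsq(A,f[:,2],rcond=None)[0])
E
```

```text
tcp [510.7 -16.  168. ] yang 62.70 z [-0.004  0.001 -1.   ] q [-0.23  0.    2.04  0.    1.1  -1.32] open 0.501 [-0.1  1.2  0.8] 0.0 11.2
tool shift mm [-1.1 -0.2 18. ] spin 0.00
184 ((510.6634826660156, -14.068302154541016), (25.370548248291016, 48.915279388427734), 64.59879302978516) [ 96.04380649 105.95236341 112.97764732]
flange 2 104.2145043577718 ((508.44805908203125, -19.55668067932129), 24.956483840942383)
tilt [0.26852813 1.65390592 0.02680606]
```

View pics/s2.png

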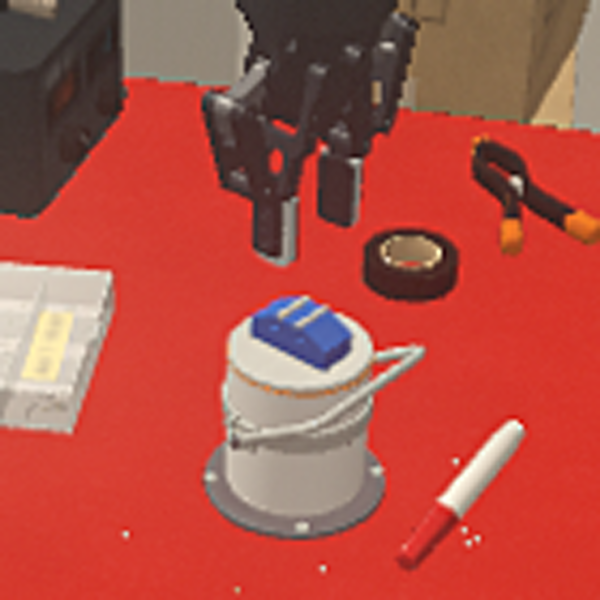

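The lid sits on the mouth with its saddle running along the swing direction. The bail is still open, with its bar end at (420,350). I'll check the flange's height and level.

```bash
python3 - <<'E'
from h import *
from scipy.optimize import least_squares
def ana(W,C):
    W=W*1000;C=C.astype(int)
    d=np.hypot(W[...,0]-511,W[...,1]+16)
    k=(C.min(-1)>130)&(np.ptp(C,axis=-1)<45)&(d<33)&(W[...,2]>80)&(W[...,2]<107)
    f=W[k];A=np.c_[f[:,0]-511,f[:,1]+16,np.ones(len(f))]
    r=least_squares(lambda p:A@p-f[:,2],[0,0,100],loss='soft_l1');print(len(f),np.percentile(f[:,2],[5,50,95]),'plane',r.x.round(3))
ana(np.load('sideW2.npy'),np.load('sideC2.npy'))
c,W=grab('top');ana(W,c['color'])
E
```

```text
159 [89.80870201 91.627235   92.97369947] plane [-3.0000e-03 -1.0000e-03  9.1512e+01]
74 [88.02498262 91.59415645 95.47741768] plane [-3.9000e-02 -0.0000e+00  9.1071e+01]
```

The flange top is level at z≈91.5 mm against an expected 92, and the saddle crest is at ≈113, so the lid is seated. For the bail I'll straddle the saddle with both fingers (opening about 36 mm) and push the bar from outside.

```bash
cat >> h.py <<'E'
def cplan(x,z,y=0):
    u=np.radians(-27.3);c=np.array([511.5,-16.7])
    plan(c[0]+x*np.cos(u)-y*np.sin(u),c[1]+x*np.sin(u)+y*np.cos(u),z,62.7)
    p=get_state()['eef_pos'][:2]*1000-c;print('can frame',p@[np.cos(u),np.sin(u)],p@[-np.sin(u),np.cos(u)])
E
python3 -c "
from h import *
cplan(-80,168)
print(get_state()['opening'])"
```

```text
tcp [515.  -17.  173.9] yang 62.71 z [ 0.0092 -0.0021 -1.    ] q [-0.23  0.    2.03  0.    1.1  -1.32] open 0.501 [ 0.3 -0.2  1.1] 0.0 11.3
tool shift mm [83.3 -1.4  5.2] spin 0.01
can frame 3.204137619324037 1.369100733371174
0.5006722747660683
```

Emit:
{"op": "step_arm", "data": {
  "commands": [
    {"gripper": 0.15, "x": 5, "y": 0, "z": 0, "spin": 0},
    {"gripper": 0.15, "x": 10, "y": 0, "z": 0, "spin": 0},
    {"gripper": 0.15, "x": 16, "y": 0, "z": 0, "spin": 0},
    {"gripper": 0.15, "x": 16, "y": 0, "z": 0, "spin": 0},
    {"gripper": 0.15, "x": 16, "y": 0, "z": 0, "spin": 0},
    {"gripper": 0.15, "x": 10, "y": 0, "z": 0, "spin": 0},
    {"gripper": 0.15, "x": 6, "y": 0, "z": 0, "spin": 0},
    {"gripper": 0.15, "x": 0, "y": 0, "z": 10, "spin": 0},
    {"gripper": 0.15, "x": 0, "y": 0, "z": 15, "spin": 0},
    {"gripper": 0.15, "x": 0, "y": 0, "z": 15, "spin": 0}
  ]
}}

```text
time: 12.3
eef_pos: [0.4421, 0.0197, 0.1276]
tcp_rot: [0.236, 0.972, -0.0, 0.0]
contact_force: [-0.1, 0.2, 0.1]
opening: 0.422
finger_force: 0.0
```

```bash
python3 - <<'E'
from h import *
cplan(-80,92)
c,W=grab('side'); C=c['color']
cv2.imwrite('pics/s3.png',cv2.resize(C[90:230,200:340][...,::-1],(600,600),interpolation=cv2.INTER_CUBIC))
E
```

```text
tcp [442.1  19.7 127.6] yang 62.70 z [ 6.e-04 -2.e-04 -1.e+00] q [-0.19 -0.1   2.23 -0.    1.02 -1.28] open 0.422 [-0.1  0.2  0.1] 0.0 12.3
tool shift mm [ 1.7 -0.5 35.6] spin -0.00
can frame -78.36263290448282 0.5406585208877013
```

View pics/s3.png

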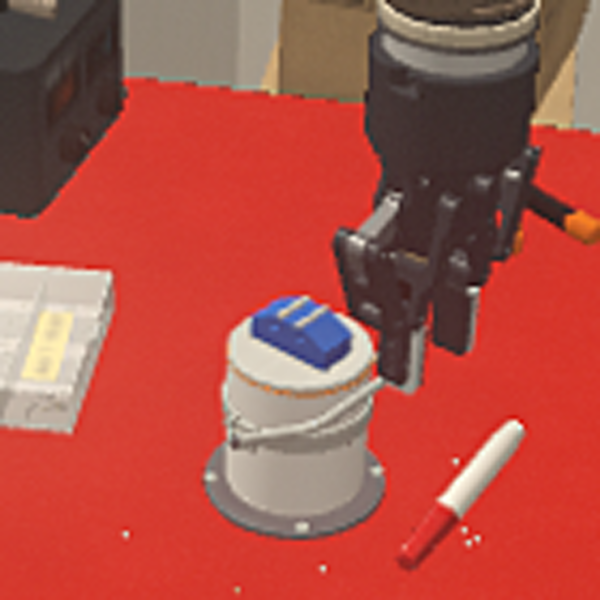

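The fingers hang outside the bar, with tips near (400,385) and the bar behind them. Next I descend beside it.

Emit:
{"op": "step_arm", "data": {
  "commands": [
    {"gripper": 0.15, "x": 0.5, "y": -0.5, "z": 9, "spin": 0},
    {"gripper": 0.15, "x": 0, "y": 0, "z": 9, "spin": 0},
    {"gripper": 0.15, "x": 0, "y": 0, "z": 9, "spin": 0},
    {"gripper": 0.15, "x": 0, "y": 0, "z": 9, "spin": 0},
    {"gripper": 0.15, "x": -4, "y": 0, "z": 0, "spin": 0},
    {"gripper": 0.15, "x": -4, "y": 0, "z": 0, "spin": 0},
    {"gripper": 0.15, "x": -4, "y": 0, "z": 0, "spin": 0},
    {"gripper": 0.15, "x": -3, "y": 0, "z": 0, "spin": 0},
    {"gripper": 0.15, "x": 0, "y": 0, "z": 0, "spin": 0},
    {"gripper": 0.15, "x": 0, "y": 0, "z": 0, "spin": 0}
  ]
}}

```text
time: 13.35
eef_pos: [0.4546, 0.0128, 0.0927]
tcp_rot: [0.236, 0.972, 0.0, 0.0]
contact_force: [-0.2, 0.6, 0.1]
opening: 0.423
finger_force: 0.0
```

```bash
python3 -c "
from h import *
cplan(-62,92.7)"
```

```text
tcp [454.6  12.8  92.7] yang 62.70 z [ 3.e-04 -0.e+00 -1.e+00] q [-0.2  -0.01  2.22  0.    0.94 -1.29] open 0.423 [-0.2  0.6  0.1] 0.0 13.35
tool shift mm [-2.1 -0.1  0. ] spin 0.00
can frame -64.05754743712322 0.08715749499042329
```

Emit:
{"op": "step_arm", "data": {
  "commands": [
    {"gripper": 0.15, "x": -2, "y": 0, "z": 0, "spin": 0},
    {"gripper": 0.15, "x": -3.8, "y": 0, "z": -4.4, "spin": 0},
    {"gripper": 0.15, "x": -3.8, "y": 0, "z": -4.5, "spin": 0},
    {"gripper": 0.15, "x": -4.5, "y": 0, "z": -3.6, "spin": 0},
    {"gripper": 0.15, "x": -4.6, "y": 0, "z": -3.6, "spin": 0},
    {"gripper": 0.15, "x": -5.1, "y": 0, "z": -2.7, "spin": 0},
    {"gripper": 0.15, "x": -5.2, "y": 0, "z": -2.6, "spin": 0},
    {"gripper": 0.15, "x": 0, "y": 0, "z": 0, "spin": 0},
    {"gripper": 0.15, "x": 0, "y": 0, "z": 0, "spin": 0},
    {"gripper": 0.15, "x": 0, "y": 0, "z": 0, "spin": 0}
  ]
}}

```text
time: 14.35
eef_pos: [0.4802, -0.0005, 0.1138]
tcp_rot: [0.236, 0.972, -0.0, 0.0]
contact_force: [0.1, -0.4, 0.9]
opening: 0.425
finger_force: 0.0
```

```bash
python3 - <<'E'
from h import *
cplan(-35,114.1)
c,W=grab('side'); C=c['color']
cv2.imwrite('pics/s4.png',cv2.resize(C[90:230,200:340][...,::-1],(600,600),interpolation=cv2.INTER_CUBIC))
E
```

```text
tcp [480.2  -0.5 113.8] yang 62.71 z [ 2.e-04 -1.e-04 -1.e+00] q [-0.21  0.01  2.15 -0.    0.98 -1.31] open 0.425 [ 0.1 -0.4  0.9] 0.0 14.35
tool shift mm [-0.2 -0.  -0.3] spin 0.01
can frame -35.19494263798085 0.0319207705749034
```

View pics/s4.png

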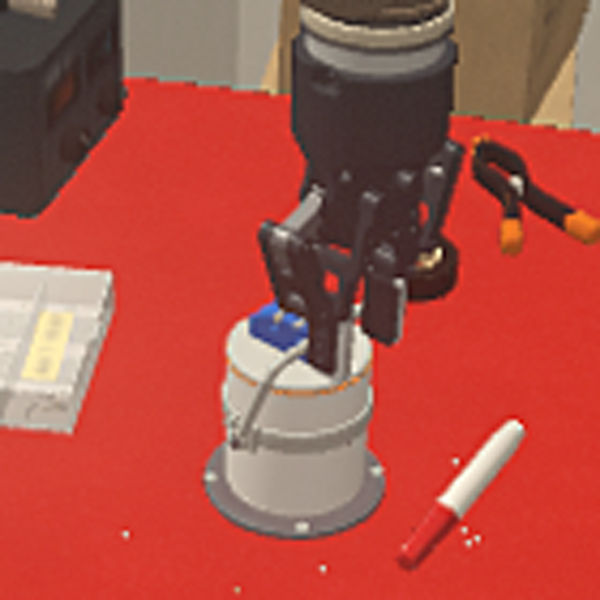

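The bail is being carried up: its corner is at (305,345) ahead of the fingers, and the tips stand beside the saddle.

Emit:
{"op": "step_arm", "data": {
  "commands": [
    {"gripper": 0.15, "x": -4, "y": 0, "z": -1.2, "spin": 0},
    {"gripper": 0.15, "x": -4, "y": 0, "z": -1.2, "spin": 0},
    {"gripper": 0.15, "x": -3, "y": 0, "z": -0.6, "spin": 0},
    {"gripper": 0.15, "x": -3, "y": 0, "z": -0.4, "spin": 0},
    {"gripper": 0.15, "x": -2, "y": 0, "z": 0, "spin": 0},
    {"gripper": 0.15, "x": -2, "y": 0, "z": 0, "spin": 0},
    {"gripper": 0.15, "x": 0, "y": 0, "z": 0, "spin": 0},
    {"gripper": 0.15, "x": 0, "y": 0, "z": 0, "spin": 0},
    {"gripper": 0.15, "x": 0, "y": 0, "z": 0, "spin": 0},
    {"gripper": 0.15, "x": 0, "y": 0, "z": 0, "spin": 0}
  ]
}}

```text
time: 15.4
eef_pos: [0.4922, -0.0069, 0.1158]
tcp_rot: [0.236, 0.972, 0.001, -0.007]
contact_force: [-11.1, 4.6, 5.0]
opening: 0.428
finger_force: 6.1
```

```bash
python3 -c "
from h import *
cplan(-14,117)"
```

```text
tcp [492.2  -6.9 115.8] yang 62.71 z [-0.0124  0.0045 -0.9999] q [-0.22  0.04  2.11  0.    1.   -1.32] open 0.428 [-11.1   4.6   5. ] 6.140605062246323 15.4
tool shift mm [-7.6  0.1 -1.3] spin 0.01
can frame -21.654009677930034 -0.1426255012878931
```

Emit:
{"op": "step_arm", "data": {
  "commands": [
    {"gripper": 0.15, "x": -1.5, "y": 0, "z": 0, "spin": 0},
    {"gripper": 0.15, "x": -1.5, "y": 0, "z": 0, "spin": 0},
    {"gripper": 0.15, "x": -1, "y": 0, "z": 0, "spin": 0},
    {"gripper": 0.15, "x": -1, "y": 0, "z": 0, "spin": 0},
    {"gripper": 0.15, "x": 0, "y": 0, "z": 0, "spin": 0},
    {"gripper": 0.15, "x": 0, "y": 0, "z": 0, "spin": 0},
    {"gripper": 0.15, "x": 0, "y": 0, "z": 0, "spin": 0},
    {"gripper": 0.15, "x": 0, "y": 0, "z": 0, "spin": 0},
    {"gripper": 0.15, "x": 0, "y": 0, "z": 0, "spin": 0},
    {"gripper": 0.15, "x": 0, "y": 0, "z": 0, "spin": 0}
  ]
}}

```text
time: 16.4
eef_pos: [0.5009, -0.0112, 0.1175]
tcp_rot: [0.236, 0.972, -0.0, 0.0]
contact_force: [-0.1, -0.8, -0.7]
opening: 0.427
finger_force: 0.0
```

```bash
python3 -c "
from h import *
cplan(-14,117)"
```

```text
tcp [500.9 -11.2 117.5] yang 62.71 z [ 8.e-04 -3.e-04 -1.e+00] q [-0.23  0.05  2.1  -0.    0.99 -1.32] open 0.427 [-0.1 -0.8 -0.7] 0.0 16.4
tool shift mm [ 2.1 -0.1  0.5] spin 0.01
can frame -11.914570921947854 0.0629941660315348
```

The force dropped to zero past the crest, so the bail has snapped. I'll back off level, then go up.

Emit:
{"op": "step_arm", "data": {
  "commands": [
    {"gripper": 0.15, "x": 4, "y": 0, "z": 0, "spin": 0},
    {"gripper": 0.15, "x": 10, "y": 0, "z": 0, "spin": 0},
    {"gripper": 0.15, "x": 15, "y": 0, "z": 0, "spin": 0},
    {"gripper": 0.15, "x": 20, "y": 0, "z": 0, "spin": 0},
    {"gripper": 0.15, "x": 15, "y": 0, "z": 0, "spin": 0},
    {"gripper": 0.15, "x": 0, "y": 0, "z": -20, "spin": 0},
    {"gripper": 0.15, "x": 0, "y": 0, "z": -30, "spin": 0},
    {"gripper": 0.15, "x": 0, "y": 0, "z": -30, "spin": 0},
    {"gripper": 0.15, "x": 0, "y": 0, "z": -10, "spin": 0},
    {"gripper": 0.15, "x": 0, "y": 0, "z": 0, "spin": 0}
  ]
}}

```text
time: 17.4
eef_pos: [0.4444, 0.0184, 0.2088]
tcp_rot: [0.236, 0.972, 0.0, 0.002]
contact_force: [-0.3, -0.0, 0.4]
opening: 0.426
finger_force: 0.0
```

```bash
python3 - <<'E'
from h import *
c,W=grab('side'); C=c['color']
cv2.imwrite('pics/s5.png',cv2.resize(C[130:230,210:310][...,::-1],(600,600),interpolation=cv2.INTER_CUBIC))
W=W*1000;u=np.radians(-27.3)
X=(W[...,0]-511.5)*np.cos(u)+(W[...,1]+16.7)*np.sin(u);Y=-(W[...,0]-511.5)*np.sin(u)+(W[...,1]+16.7)*np.cos(u)
k=(W[...,2]>108)&(W[...,2]<125)&(abs(Y)>16)&(abs(Y)<40)&(abs(X)<50)
print(k.sum(),np.median(X[k]),np.median(W[...,2][k]))
E
```

```text
46 -0.16327240900900186 115.86042310367023
```

View pics/s5.png

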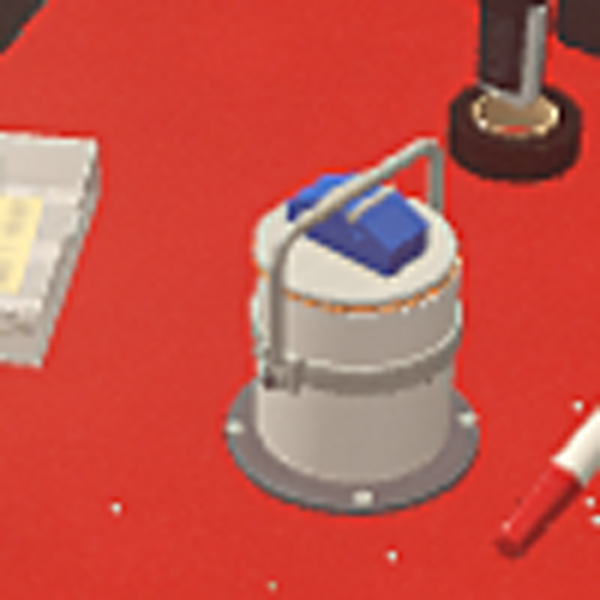

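The bail stands upright over the saddle and its bar lies in the groove: measured x≈0, z≈115 mm, running from (290,240) to (430,145) in the crop. The gripper is clear.

```bash
python3 -c "
from plant import *
print(sign_off())"
```

```text
the job is handed in; nothing more can be done
None
```

The lid is seated on the canister, the bail is snapped into the saddle's groove, and the job is handed in at about 17.5 s of the 48 s allowed; the tape, pen and tin were not touched, and `sign_off()` did not report a verdict.

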